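Fit the handle onto the splined spindle of a hand pressure pump

ROBOT

A 6-joint arm with a two-finger parallel gripper is mounted at the origin on the work surface. World frame = base frame: x ahead of the robot, y to its left, z up, the work surface at z = 0. Lengths are in m, angles in rad, forces in N, time in s.
With the tool pointing down it reaches from about 0.275 to 0.975 m from the base axis. Payload 8.4 kg.
Tool frame: the origin (TCP) lies on the centre line of the jaws, within the pads' length; the fingertips stand r.tips_ahead ahead of it and the grasp point (between the pads) lies 5 mm behind it (r.tips_ahead is the distance from the TCP to the fingertips, in m); z points along the fingers, y is the direction in which the jaws open and shut (so a half turn about z gives the same grasp; the last joint's range is limited). The gripper opens to 92 mm and grips with 3 to 60 N. Pads are 20 mm wide; open, the fingers measure 128 mm over their backs; the gripper's body (75 mm by 189 mm) begins 69 mm behind the grasp point.
Start: joints at [-1.196, 0.353, 1.633, -0, 1.155, -0.002], TCP at [0.23, -0.581, 0.229] pointing down, gripper open.
Joint ranges: [-2.63, 2.63], [-0.92, 2.1], [0.06, 2.66], [-1.3, 4.44], [0, 2.69], [-3.02, 3.02]. Speed limits (rad/s): [2.22, 2.22, 2.79, 3.14, 3.14, 3.14].

INTERFACE

Orientations are given as a 3x3 rotation matrix whose columns are the frame's x, y, z axes.
In Python, from workcell import observe, vision, order, r gives the robot as it stands. The module is installed in compiled form; this text tells all that it offers.
- The arm moves only by the tool jog_arm, never from a script. Its argument "commands" is a list of rows, each a list of 7 numbers: the finger opening in cm, from 0 to 9.19, then the shift along the tool's x, y, z in cm, then the turn, a rotation vector about the tool's x, y, z in rad. A call has 1 to 20 rows; each row is the pose to reach, as a shift and turn from the pose measured when the call began, along the tool's axes at that moment; what a row does not reach only later rows make up. A row lasts 1/8 s, in which the tool goes at most 62.5 mm and 10.7 degrees, less where a joint would pass 70% of its speed; a pose out of reach is approached as far as the arm can. A call with a gripper value outside its range is refused whole. The fingers move at their own pace and stop on an object; the grip force is fixed at half the most. Time passes only in rows, so rows that repeat a pose let the fingers close. It gives the time, the measured TCP pose, the force and the opening at its end, in the units of the state.
- observe(): the state, without advancing time (a new reading comes with each control period).
- vision.capture(name): name is "scene" or "top"; returns a dict with "color" (420x560x3 uint8, red, green, blue), "z_map" (420x560 float32, m along the optical axis (not along the pixel's ray), 0 where there is no reading), "fx", "fy", "cx", "cy" (pixels), "rvec" (rotation vector, rad) and "tvec" (3), from world to camera coordinates, as OpenCV has them. Camera axes: x right, y down, z forward; pixel columns grow to the right and rows downward; lengths in m; the calibration is good to about 2 mm. A picture is of the moment at which its call begins.
- order.close_job(): hands the job in, once; it reports no verdict.
The state is a dict: "time": time; "joint_pos": joint angles; "dq": joint speeds; "effort": joint torques, N m; "tcp_pos": TCP position; "orientation": TCP orientation; "force": force on the tool from outside, world axes, zero at the start; "ft_torque": the same for the moment, N m; "finger_gap": finger opening in m.
Only numpy, scipy, OpenCV 4.12 (cv2) and the standard library are available. Lean on these libraries where they do the work, as an engineer would, in place of code of your own. Each camera call takes 0.05 s, during which the arm holds its last target. There are 200 camera calls.

TASK

The hand pressure pump has lost its handle: it stands on the bench beside the pump. Push the handle's splined hub onto the pump's leaning spindle, rocking it as needed until the teeth mesh, all the way home against the collar, and let go. Leave the jar, the rock core and the spanner where they are.

Things in the scene. Friction and masses are not known exactly. Their poses are not given: they have to be found in the camera images.
- handle_mid (a point): Loose pump handle, about 0.6 kg, upright on the bench, hub mouth down; 106 mm high. Point on its axis, 53 mm above the mouth; z from mouth to top, x along the cross bar. Aluminium hub 62 mm in diameter from 0 to 66 mm above the mouth, orange grip block above it. Bar 12 mm thick along x, 80 mm above the mouth, black balls 28 mm in diameter at x = -80 and +80 mm (188 mm overall).
- handle_grip (a point): Point on the same handle's axis, 90 mm above the mouth, in the orange grip block: 56 mm (x) by 30 mm (y), from 66 to 106 mm above the mouth. Grip it across y; fingertips must stay above the hub's top at 66 mm. Axes as handle_mid.
- handle_mouth (a point): Centre of the same handle's mouth (lower end of the hub); axes as handle_mid. Blind bore 58 mm deep, 45 mm in diameter, with six straight inner teeth 60 degrees apart, one at +x, 7.4 mm wide, leaving a 34.8 mm circle between their tips; they run from 3 to 38 mm above the mouth.
- seat (a point): Pump fixed to the bench: blue base, aluminium barrel leaning 30 degrees from vertical roughly towards the robot, splined steel spindle out of its top. Point: centre of the dark collar face (62 mm in diameter, 120 mm above the bench) where the handle's mouth rests when home; z outwards along the spindle. x and y belong to the barrel and do not turn with the spindle.
- spindle_tip (a point): Tip of the spindle, 54 mm from seat along its z; axes as seat. From the collar: six straight teeth 60 degrees apart, 8 mm wide, 42 mm over their tips, from 0 to 38 mm; core 32 mm in diameter to 46 mm; tapered nose to 54 mm, 20 mm wide at its end. The angle at which the spindle has stopped is not reported: find it by touch or sight. Stiff: about 1 N m to turn it.
- collar (a point): The collar again (same point and axes as seat), on how it meshes: out of mesh, the hub's teeth rest on the spindle's teeth with the mouth 35 mm from the collar; in mesh it slides on to the collar. Play in mesh about 1.4 mm to each side and 4.5 degrees of turn each way. A lightly pressed hub does not turn the spindle.
- jar_mid (a point): Bystander: a white lidded jar with a red cap, 72 mm in diameter, 110 mm high, loose; point at its centre. It and the handle stand on opposite sides of the pump, either way round.
- core_mid (a point): Bystander: a grey upright rock core, 54 mm in diameter, 90 mm high, loose; point at its centre.
- spanner_grip (a point): Bystander: a steel spanner 180 mm long lying flat on the bench; point on its shank.
Not all that is in view belongs to the job. Several things look just like the part that bears handle_mid: the one meant starts farthest to the robot's left.

How it is judged:
By the outcome, as a careful person would: the job done as asked, in the order asked, and still so for the second after the job is handed in, with the robot touching nothing.
It also fails if it takes over 51 s, if anything falls off the work surface, if the arm or the gripper's body presses on something with over 40 N, if the wrist force passes 120 N, or if a joint passes its speed limit or range.

## Working session

There is one attempt and no reset: what is moved stays moved. The work goes in short steps, Python scripts to look and compute and a tool call to move; the robot and the scene stay as the last step left them, time stands still between calls to the robot, and variables do not carry over. Pictures are saved under pics/ and viewed, about 8 in all and at most 12, crops included, and the job is handed in when it is done.

Besides the shell and the picture viewer there is one more tool, called after ">>>" as name([rows], argument=value, ...), one row to a line, values as JSON. jog_arm: Moves the arm, as the interface text tells. Its arguments: {"type":"object","properties":{"commands":{"type":"array","items":{"type":"array","items":{"type":"number"}}}},"required":["commands"]}

```bash
mkdir -p pics; cat > h.py <<'E'
import numpy as np, cv2
from workcell import observe, vision, order, r
def cap(n):
    c=vision.capture(n); c['R']=cv2.Rodrigues(np.array(c['rvec'],float))[0]; c['t']=np.array(c['tvec'],float).ravel(); return c
def cloud(c):
    v,u=np.mgrid[0:420,0:560]; z=c['z_map'].astype(float)
    P=np.stack([(u-c['cx'])/c['fx']*z,(v-c['cy'])/c['fy']*z,z],-1)
    W=(P-c['t'])@c['R']; W[z==0]=np.nan; return W
def save(c,name): cv2.imwrite('pics/'+name,cv2.cvtColor(c['color'],cv2.COLOR_RGB2BGR))
E
python3 - <<'E'
from h import *
for n in('scene','top'):
    c=cap(n); save(c,n+'0.png'); np.savez(n+'0.npz',W=cloud(c),color=c['color'],R=c['R'],t=c['t'],K=[c['fx'],c['fy'],c['cx'],c['cy']]); print(n,-c['R'].T@c['t'],c['R'][2],c['fx'])
s=observe(); print(s, r.tips_ahead)
a=cv2.imread('pics/scene0.png');b=cv2.imread('pics/top0.png')
E
```

```text
scene [0.93390877 0.68075091 1.08315089] [-0.33634225 -0.5797923  -0.74210159] 488.5658677740602
top [ 0.33668181 -0.07992735  1.10249002] [ 0.14073243 -0.00789097 -0.99001622] 389.67476878547126
{'time': 0.1, 'joint_pos': array([-1.19639093e+00,  3.53590693e-01,  1.63402464e+00, -1.21001529e-05,
        1.15518838e+00, -2.39554784e-03]), 'dq': array([-1.51390533e-04,  1.15225153e-03, -2.25655172e-03,  6.18397443e-04,
        9.52105344e-05,  1.27107793e-03]), 'effort': array([-2.08392448e-03, -5.94906807e+01, -3.34931123e+01,  6.98520849e-02,
        1.83551438e-02, -2.02465407e-05]), 'tcp_pos': array([ 0.22981768, -0.58077605,  0.22794641]), 'orientation': array([[ 9.29844674e-01,  3.67952003e-01, -4.53211610e-04],
       [ 3.67952282e-01, -9.29843996e-01,  1.12311693e-03],
       [-8.16297001e-06, -1.21108454e-03, -9.99999267e-01]]), 'force': array([-0.08901987, -0.22019127,  0.41198901]), 'ft_torque': array([-0.0302027 ,  0.01389132,  0.01657425]), 'finger_gap': 0.09145672658718389} 0.014
```

View pics/scene0.png

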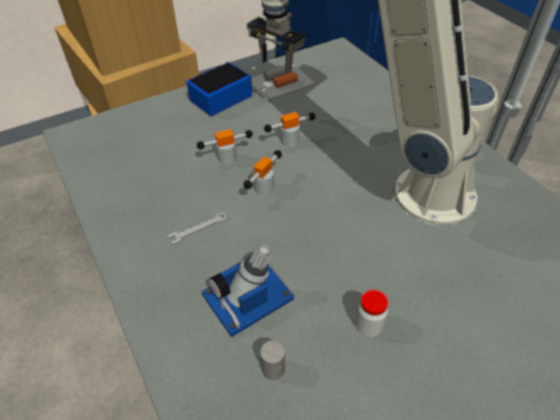

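View pics/top0.png

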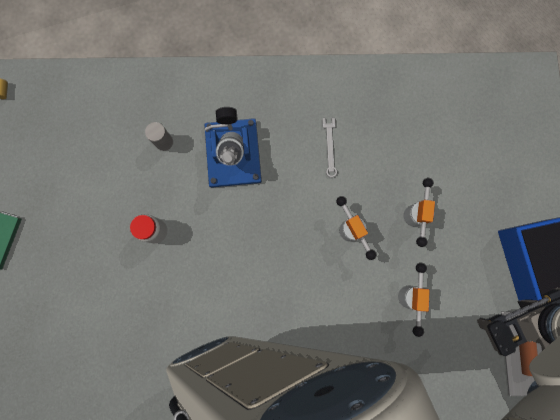

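The top view has +x up and +y left. The wanted handle is the leftmost of the three, at about (357,228) top and (264,172) scene. The pump is at (232,150) top, with its spindle end at about (228,155).

```bash
cat > m.py <<'E'
from h import *
def ray(d,u,v,z):
    K=d['K']; C=-d['R'].T@d['t']; dr=d['R'].T@np.array([(u-K[2])/K[0],(v-K[3])/K[1],1.]); return C+dr*(z-C[2])/dr[2]
E
python3 - <<'E'
from m import *
d=np.load('top0.npz');s=np.load('scene0.npz')
for n,D,boxs in(('top',d,[(330,190,385,265)]),('scene',s,[(240,145,285,195)])):
    hsv=cv2.cvtColor(D['color'],cv2.COLOR_RGB2HSV); x0,y0,x1,y1=boxs[0]
    m=np.zeros((420,560),bool); m[y0:y1,x0:x1]=1
    o=m&(hsv[...,0]<20)&(hsv[...,1]>180)&(hsv[...,2]>120)
    W=D['W'][o]; t=W[W[:,2]>.1]; print(n,'orange n',o.sum(),'top z',np.nanpercentile(W[:,2],[50,95]),'mean',np.nanmean(t,0), (t.max(0)+t.min(0))/2)
    b=m&(D['color'].max(-1)<45)
    k,l,st,ce=cv2.connectedComponentsWithStats(b.astype(np.uint8))
    for i in range(1,k):
        if st[i,4]>15: print('ball',ce[i],st[i,4],ray(D,*ce[i],.08),np.nanmedian(D['W'][l==i],0))
# pump points
for n,D,b in(('top',d,(205,95,265,190)),('scene',s,(200,240,295,332))):
    W=D['W'][b[1]:b[3],b[0]:b[2]].reshape(-1,3); C=D['color'][b[1]:b[3],b[0]:b[2]].reshape(-1,3).astype(int)
    g=(np.ptp(C,axis=1)<30)&(W[:,2]>.11); print(n,g.sum()); 
    for lo in np.arange(.1,.2,.01):
        q=W[g&(W[:,2]>=lo)&(W[:,2]<lo+.01)]
        if len(q): print(round(lo,2),len(q),q.mean(0).round(4),q.min(0).round(3),q.max(0).round(3))
for n,b in(('top0',(190,90,290,200)),('scene0',(190,230,310,340))):
    im=cv2.imread(f'pics/{n}.png')[b[1]:b[3],b[0]:b[2]]; cv2.imwrite(f'pics/{n}c.png',cv2.resize(im,(390,600*1*len(im)//len(im)*0+400),interpolation=cv2.INTER_CUBIC))
cv2.imwrite('pics/c.png',np.hstack([cv2.imread('pics/top0c.png'),cv2.imread('pics/scene0c.png')]))
E
```

```text
top orange n 234 top z [0.10568838 0.10877978] mean [ 0.43889201 -0.295578    0.10577262] [ 0.4392945  -0.29562711  0.1057336 ]
ball [340.875    200.859375] 64 [ 0.51111976 -0.26051405  0.08      ] [ 0.50904617 -0.25888826  0.09067786]
ball [370.5890411  254.65753425] 73 [ 0.36723936 -0.33239626  0.08      ] [ 0.36624859 -0.32937017  0.09070847]
scene orange n 217 top z [0.10167912 0.1073337 ] mean [ 0.44415118 -0.29027209  0.10460885] [ 0.44220073 -0.29257947  0.10513283]
ball [277.7826087 153.2173913] 23 [ 0.36730277 -0.33155577  0.08      ] [ 0.37256547 -0.32172627  0.09054024]
ball [247.34146341 184.24390244] 41 [ 0.51264263 -0.25745128  0.08      ] [ 0.5157835  -0.25025045  0.08789479]
top 805
0.11 138 [0.6661 0.0309 0.1152] [ 0.617 -0.001  0.11 ] [0.733 0.068 0.12 ]
0.12 198 [0.676  0.0333 0.1248] [0.611 0.004 0.12 ] [0.753 0.067 0.13 ]
0.13 178 [0.7046 0.0363 0.1344] [0.601 0.013 0.13 ] [0.754 0.065 0.14 ]
0.14 112 [0.7129 0.0385 0.1428] [0.602 0.012 0.14 ] [0.752 0.056 0.15 ]
0.15 52 [0.6178 0.0291 0.155 ] [0.599 0.011 0.15 ] [0.639 0.052 0.16 ]
0.16 116 [0.6154 0.0307 0.1647] [0.6   0.015 0.16 ] [0.636 0.046 0.17 ]
0.17 11 [0.6172 0.0295 0.1709] [0.615 0.024 0.17 ] [0.62  0.037 0.172]
scene 1052
0.11 194 [0.6762 0.0536 0.1152] [0.62  0.005 0.11 ] [0.757 0.073 0.12 ]
0.12 254 [0.6738 0.0481 0.1249] [0.615 0.007 0.12 ] [0.758 0.073 0.13 ]
0.13 240 [0.6946 0.0467 0.1348] [0.609 0.019 0.13 ] [0.757 0.07  0.14 ]
0.14 165 [0.6936 0.0442 0.1433] [0.603 0.012 0.14 ] [0.757 0.061 0.15 ]
0.15 83 [0.6287 0.0406 0.1549] [0.605 0.018 0.15 ] [0.645 0.054 0.16 ]
0.16 103 [0.6197 0.0368 0.1652] [0.603 0.017 0.16 ] [0.637 0.05  0.17 ]
0.17 13 [0.6179 0.0345 0.1714] [0.613 0.026 0.17 ] [0.623 0.049 0.173]
```

View pics/c.png

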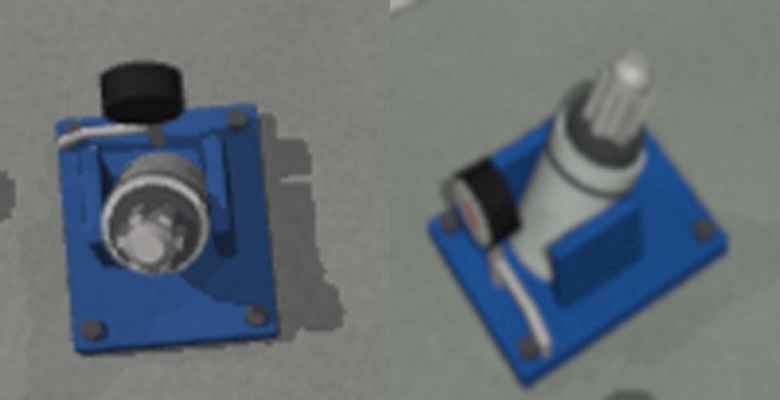

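Crop: the tip disc is at about (226.7,156) in top and (263.8,249) in scene, and the tooth ridges are visible. Next I'll work out the axis, the spindle angle and the grasp move.

```bash
python3 - <<'E'
from m import *
D={'top':np.load('top0.npz'),'scene':np.load('scene0.npz')}
print('tip',ray(D['top'],226.7,156,.1668),ray(D['scene'],263.8,249,.1668))
# blue base orientation
hsv=cv2.cvtColor(D['top']['color'],cv2.COLOR_RGB2HSV); W=D['top']['W']
b=(abs(hsv[...,0].astype(int)-110)<15)&(hsv[...,1]>150)&(W[...,2]<.03); b[:, :190]=0; b[:,290:]=0
P=W[b][:,:2].astype(np.float32)*1000; print('base',cv2.minAreaRect(P))
for n,bx in(('top',(195,110,265,190)),('scene',(215,235,290,320))):
    d=D[n]; W=d['W'][bx[1]:bx[3],bx[0]:bx[2]].reshape(-1,3); C=d['color'][bx[1]:bx[3],bx[0]:bx[2]].reshape(-1,3).astype(int)
    g=(np.ptp(C,axis=1)<40)&(W[:,2]>.03)&(W[:,0]<.70); q=W[g]
    # cylinder-ish fit of barrel+spindle: fit barrel r=31? use collar face plane
    from scipy.optimize import least_squares
    def f(p):
        az=p[2]; a=np.array([np.cos(az)*.5,np.sin(az)*.5,.75**.5]); c=np.array([p[0],p[1],.12]); v=q-c; s=v@a; rr=np.linalg.norm(v-np.outer(s,a),axis=1)
        res=np.where(s<-.003, rr-.031, np.minimum(abs(s),np.where(s<.054,np.where(s>.042,abs(rr-.0150),np.minimum(np.abs(rr-.0185),.0185)),.01)))
        return np.clip(res,-.02,.02)
    for az0 in(2.9,3.14,3.4):
        o=least_squares(f,[.645,.033,az0],loss='soft_l1',f_scale=.002); print(n,o.x,np.degrees(o.x[2]),o.cost,len(q))
E
```

```text
tip [0.61361032 0.03300087 0.1668    ] [0.61666686 0.03813155 0.1668    ]
base ((668.7448120117188, 35.3703727722168), (187.73541259765625, 146.62228393554688), 4.436666011810303)
top [0.6378317  0.03220253 3.18887914] 182.7093163475612 0.005033633749457302 771
top [0.6378317  0.03220253 3.18887565] 182.70911608072035 0.005033633749259682 771
top [0.63780868 0.03227398 3.1780579 ] 182.0893047929652 0.005026425237069036 771
scene [0.63971925 0.03621988 3.31962026] 190.20023064586107 0.004076309709942301 1172
scene [0.63971399 0.03630028 3.31717463] 190.06010637439633 0.004086286602287958 1172
scene [0.6397091  0.03624327 3.32390262] 190.44559147530407 0.0040672983420352235 1172
```

```bash
cat >> m.py <<'E'
az=np.radians(184.5); A=np.array([np.cos(az)*.5,np.sin(az)*.5,.75**.5]); SEAT=np.array([.640,.035,.12])
EX=np.array([-np.cos(az)*.75**.5,-np.sin(az)*.75**.5,.5]); EY=np.cross(A,EX)  # EX: away from robot & up
E
python3 - <<'E'
from m import *
for n,c in(('top',(.6378,.0322)),('scene',(.6397,.0362))):
    d=np.load(n+'0.npz'); W=d['W'].reshape(-1,3); v=W-np.array([*c,.12]); s=v@A; x=v@EX; y=v@EY; rr=np.hypot(x,y); g=d['color'].reshape(-1,3).mean(1)
    m=(s>.006)&(s<.040)&(rr<.026)
    an=np.degrees(np.arctan2(y,x))%360
    print(n,m.sum())
    for a in range(0,360,12):
        k=m&(an>=a)&(an<a+12)
        if k.sum(): print(a+6,k.sum(),'r',(rr[k].mean()*1000).round(1),'rmax',(np.percentile(rr[k],90)*1000).round(1),'grey',g[k].mean().round())
# magnified unwarped views perpendicular to the axis: homography of the plane s=38mm
out=[]
for n,c in(('top',(.6378,.0322)),('scene',(.6397,.0362))):
    d=np.load(n+'0.npz'); K=d['K']; yy,xx=np.mgrid[-.035:.035:400j,-.035:.035:400j]
    P=np.array([*c,.12])+.038*A+xx[...,None]*EX+yy[...,None]*EY; Q=P@d['R'].T+d['t']
    mp=((Q[...,0]/Q[...,2]*K[0]+K[2]).astype(np.float32),(Q[...,1]/Q[...,2]*K[1]+K[3]).astype(np.float32))
    im=cv2.remap(d['color'][...,::-1].copy(),*mp,cv2.INTER_CUBIC)
    cv2.circle(im,(200,200),120,(0,0,255),1); out.append(im)
cv2.imwrite('pics/unw.png',np.hstack(out))
E
```

```text
top 86
6 3 r 14.4 rmax 14.7 grey 86.0
18 9 r 17.7 rmax 20.2 grey 99.0
30 6 r 19.3 rmax 20.1 grey 122.0
54 1 r 15.3 rmax 15.3 grey 113.0
78 9 r 18.8 rmax 20.7 grey 105.0
90 3 r 19.3 rmax 20.6 grey 146.0
138 3 r 21.8 rmax 22.8 grey 125.0
150 1 r 22.2 rmax 22.2 grey 136.0
186 1 r 23.5 rmax 23.5 grey 103.0
198 3 r 19.9 rmax 20.7 grey 101.0
210 3 r 21.4 rmax 22.2 grey 75.0
246 3 r 19.7 rmax 21.0 grey 80.0
258 3 r 19.9 rmax 20.5 grey 95.0
270 6 r 17.9 rmax 19.8 grey 78.0
282 3 r 14.9 rmax 15.0 grey 70.0
294 2 r 14.8 rmax 15.1 grey 86.0
306 3 r 18.8 rmax 19.9 grey 89.0
318 7 r 17.5 rmax 19.3 grey 110.0
330 8 r 18.4 rmax 19.4 grey 103.0
342 4 r 14.3 rmax 14.5 grey 104.0
354 5 r 14.2 rmax 15.0 grey 93.0
scene 223
6 6 r 17.1 rmax 17.9 grey 123.0
18 17 r 18.0 rmax 20.6 grey 131.0
30 21 r 17.4 rmax 21.2 grey 134.0
42 13 r 14.3 rmax 16.5 grey 129.0
54 12 r 13.1 rmax 14.4 grey 134.0
66 13 r 13.9 rmax 16.0 grey 133.0
78 29 r 16.2 rmax 19.8 grey 122.0
90 18 r 18.5 rmax 20.3 grey 121.0
102 9 r 18.1 rmax 20.2 grey 126.0
114 2 r 15.1 rmax 15.7 grey 119.0
138 19 r 20.2 rmax 22.0 grey 129.0
150 1 r 19.6 rmax 19.6 grey 128.0
162 1 r 22.2 rmax 22.2 grey 124.0
270 1 r 22.4 rmax 22.4 grey 118.0
294 1 r 19.5 rmax 19.5 grey 124.0
306 4 r 19.2 rmax 20.3 grey 102.0
318 12 r 17.5 rmax 20.2 grey 116.0
330 25 r 16.9 rmax 19.7 grey 122.0
342 11 r 14.4 rmax 16.8 grey 124.0
354 8 r 14.3 rmax 15.6 grey 120.0
```

View pics/unw.png

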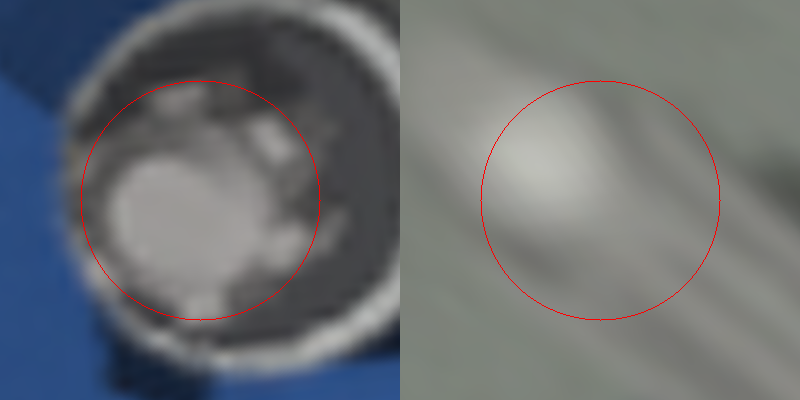

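The six teeth sit at about 24° mod 60° in my seat frame. The image gives 23.5° and depth gives about 26°, well inside the ±4.5° play. I'll add a helper that turns world targets into jog rows, then go above the handle.

```bash
cat >> m.py <<'E'
SEAT=np.array([.638,.034,.12])
from scipy.spatial.transform import Rotation as Ro
HX=np.radians(26.8)
RG=np.array([[np.cos(HX),np.sin(HX),0],[np.sin(HX),-np.cos(HX),0],[0,0,-1]])
def RS(deg=84.5):
    t=np.radians(deg); x=np.cos(t)*EX+np.sin(t)*EY; return np.stack([x,np.cross(-A,x),-A],1)
def rel(p,R):
    s=observe(); R0=s['orientation']; return np.r_[R0.T@(np.array(p)-s['tcp_pos'])*100, Ro.from_matrix(R0.T@R).as_rotvec()].round(3)
def st():
    s=observe(); print('t',s['time'],s['tcp_pos'].round(4),'F',s['force'].round(1),'M',s['ft_torque'].round(2),'gap',round(s['finger_gap'],4),'q',s['joint_pos'].round(2)); return s
E
python3 -c "
from m import *
print(rel([.4395,-.2955,.2],RG))"
```

```text
[ 2.9994e+01 -1.8808e+01  2.8170e+00 -1.0000e-03 -0.0000e+00 -9.1000e-02]
```

>>> jog_arm([
  [9.15, 30, -18.8, 2.8, 0, 0, -0.09],
  [9.15, 30, -18.8, 2.8, 0, 0, -0.09],
  [9.15, 30, -18.8, 2.8, 0, 0, -0.09],
  [9.15, 30, -18.8, 2.8, 0, 0, -0.09],
  [9.15, 30, -18.8, 2.8, 0, 0, -0.09],
  [9.15, 30, -18.8, 2.8, 0, 0, -0.09],
  [9.15, 30, -18.8, 2.8, 0, 0, -0.09],
  [9.15, 30, -18.8, 2.8, 0, 0, -0.09],
  [9.15, 30, -18.8, 2.8, 0, 0, -0.09],
  [9.15, 30, -18.8, 2.8, 0, 0, -0.09],
])

```text
time: 1.35
tcp_pos: [0.439, -0.2964, 0.2002]
orientation: [[0.894, 0.449, -0.0], [0.449, -0.894, 0.001], [0.0, -0.001, -1.0]]
force: [-0.5, 0.9, 0.1]
finger_gap: 0.0918
```

```bash
python3 -c "
from m import *
st(); print(rel([.4395,-.2955,.085],RG)); c=cap('scene'); save(c,'a.png')
im=cv2.imread('pics/a.png')[80:240,180:400]; cv2.imwrite('pics/ac.png',cv2.resize(im,None,fx=3,fy=3,interpolation=2))"
```

```text
t 1.35 [ 0.439  -0.2964  0.2002] F [-0.5  0.9  0.1] M [-0.05  0.   -0.02] gap 0.0918 q [-0.6   0.24  1.86  0.    1.04  0.51]
[ 8.6000e-02 -4.9000e-02  1.1521e+01 -1.0000e-03 -0.0000e+00 -3.0000e-03]
```

View pics/ac.png

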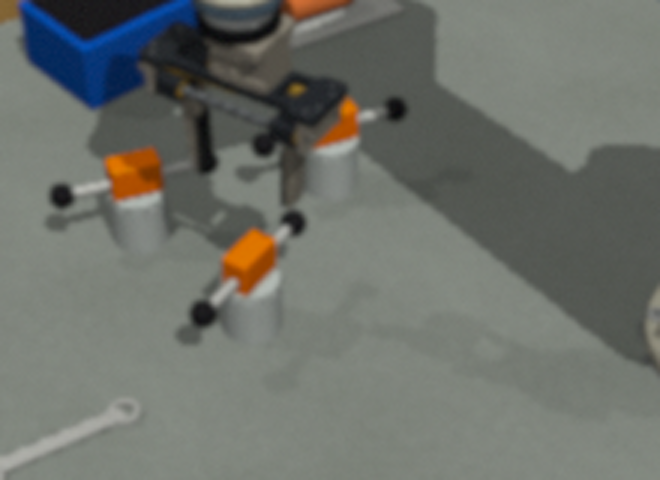

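The gripper hangs above the target handle, jaws across its bar. Descend and grip.

>>> jog_arm([
  [9.15, 0.1, 0, 6, 0, 0, 0],
  [9.15, 0.1, 0, 9, 0, 0, 0],
  [9.15, 0.1, 0, 11.5, 0, 0, 0],
  [9.15, 0.1, 0, 11.5, 0, 0, 0],
  [9.15, 0.1, 0, 11.5, 0, 0, 0],
  [2, 0.1, 0, 11.5, 0, 0, 0],
  [2, 0.1, 0, 11.5, 0, 0, 0],
  [2, 0.1, 0, 11.5, 0, 0, 0],
  [2, 0.1, 0, 11.5, 0, 0, 0],
  [2, 0.1, 0, 11.5, 0, 0, 0],
  [2, 0.1, 0, 11.5, 0, 0, 0],
  [2, 0.1, 0, 11.5, 0, 0, 0],
])

```text
time: 2.9
tcp_pos: [0.4399, -0.2957, 0.0852]
orientation: [[0.894, 0.449, -0.001], [0.449, -0.894, 0.001], [0.0, -0.001, -1.0]]
force: [-0.0, -0.2, -1.2]
finger_gap: 0.0296
```

```bash
python3 -c "
from m import *
st()"
```

```text
t 2.9 [ 0.4399 -0.2957  0.0852] F [-0.  -0.2 -1.2] M [-0.02 -0.03  0.05] gap 0.0296 q [-0.6   0.39  1.95  0.    0.8   0.51]
```

>>> jog_arm([
  [2, 0, 0, -5, 0, 0, 0],
  [2, 0, 0, -10, 0, 0, 0],
  [2, 0, 0, -16, 0, 0, 0],
  [2, 0, 0, -16, 0, 0, 0],
  [2, 0, 0, -16, 0, 0, 0],
])

```text
time: 3.52
tcp_pos: [0.439, -0.2952, 0.2437]
orientation: [[0.894, 0.449, -0.002], [0.449, -0.894, 0.002], [-0.001, -0.003, -1.0]]
force: [-0.9, 1.1, -6.0]
finger_gap: 0.0296
```

```bash
python3 -c "
from m import *
st(); print(rel(SEAT+.185*A,RS()),SEAT+.185*A)"
```

```text
t 3.525 [ 0.439  -0.2952  0.2437] F [-0.9  1.1 -6. ] M [ 0.04  0.09 -0.  ] gap 0.0296 q [-0.6   0.19  1.82  0.    1.14  0.51]
[ 23.989 -23.992  -3.599  -0.445   0.328  -1.062] [0.54578515 0.02674253 0.2802147 ]
```

>>> jog_arm([
  [2, 24, -24, -3.6, -0.445, 0.328, -1.062],
  [2, 24, -24, -3.6, -0.445, 0.328, -1.062],
  [2, 24, -24, -3.6, -0.445, 0.328, -1.062],
  [2, 24, -24, -3.6, -0.445, 0.328, -1.062],
  [2, 24, -24, -3.6, -0.445, 0.328, -1.062],
  [2, 24, -24, -3.6, -0.445, 0.328, -1.062],
  [2, 24, -24, -3.6, -0.445, 0.328, -1.062],
  [2, 24, -24, -3.6, -0.445, 0.328, -1.062],
  [2, 24, -24, -3.6, -0.445, 0.328, -1.062],
  [2, 24, -24, -3.6, -0.445, 0.328, -1.062],
  [2, 24, -24, -3.6, -0.445, 0.328, -1.062],
  [2, 24, -24, -3.6, -0.445, 0.328, -1.062],
  [2, 24, -24, -3.6, -0.445, 0.328, -1.062],
  [2, 24, -24, -3.6, -0.445, 0.328, -1.062],
])

```text
time: 5.28
tcp_pos: [0.5459, 0.0268, 0.2803]
orientation: [[0.005, 0.867, 0.499], [0.999, -0.028, 0.039], [0.048, 0.498, -0.866]]
force: [0.6, -0.1, -5.3]
finger_gap: 0.0296
```

```bash
python3 - <<'E'
from m import *
st(); print(rel(SEAT+.185*A,RS())); print(rel(SEAT+.145*A,RS()))
c=cap('scene'); save(c,'b.png'); d=cap('top'); save(d,'b2.png')
im=cv2.imread('pics/b.png')[170:340,180:400]; im2=cv2.imread('pics/b2.png')[90:260,150:310]
cv2.imwrite('pics/bc.png',np.hstack([cv2.resize(im,(440,400),interpolation=2),cv2.resize(im2,(360,400),interpolation=2)]))
np.savez('b.npz',W=cloud(c),color=c['color'],R=c['R'],t=c['t'],K=[c['fx'],c['fy'],c['cx'],c['cy']])
E
```

```text
t 5.275 [0.5459 0.0268 0.2803] F [ 0.6 -0.1 -5.3] M [-0.08  0.68  0.01] gap 0.0296 q [ 0.03 -0.06  2.12  0.04  0.56  0.02]
[-0.009 -0.013  0.002  0.001  0.    -0.   ]
[-9.000e-03 -1.600e-02  4.002e+00  1.000e-03  0.000e+00 -0.000e+00]
```

View pics/bc.png

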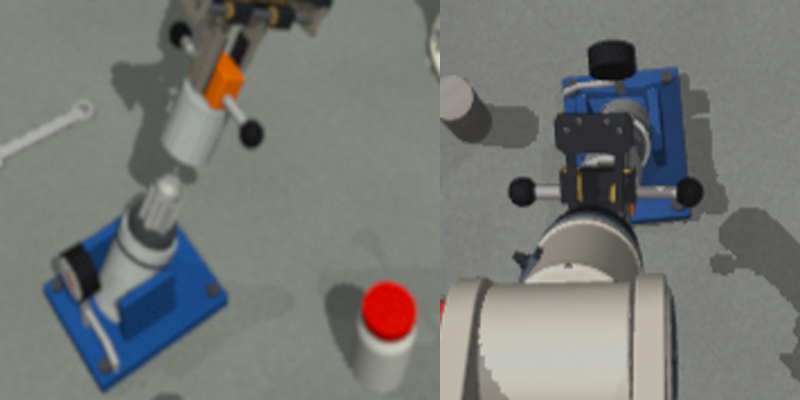

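The scene crop shows the hub about 40 mm off the tip and roughly coaxial. I'll compare the hub and barrel cylinders in the same camera to cancel calibration error.

```bash
python3 - <<'E'
from m import *
from scipy.optimize import least_squares
d=np.load('b.npz'); W=d['W'].reshape(-1,3); v=W-SEAT; s=v@A; x=v@EX; y=v@EY; C=d['color'].reshape(-1,3).astype(int); gr=np.ptp(C,axis=1)<40
def fit(m,r):
    return least_squares(lambda p: np.hypot(x[m]-p[0],y[m]-p[1])-r,[0,0],loss='soft_l1',f_scale=.001)
for nm,lo,hi,r in(('hub',.102,.125,.031),('hub',.125,.162,.031),('core',.040,.046,.016),('barrel',-.012,-.002,.031),('barrel',-.03,-.012,.031),('barrel',-.05,-.03,.031)):
    m=gr&(s>lo)&(s<hi)&(np.hypot(x,y)<r+.008)&(np.hypot(x,y)>r-.008); o=fit(m,r); print(nm,lo,m.sum(),(o.x*1000).round(2),o.cost, (s[m].min()*1000).round(1))
# teeth: azimuth-resolved radius in s 5..36
m=(s>.004)&(s<.036)&(np.hypot(x,y)<.027); print(m.sum(),'spindle pts')
def f(p):  # teeth tips at r 21 vs gap 16 (angle phase)
    X=x[m]-p[0];Y=y[m]-p[1]; a=np.arctan2(Y,X)-p[2]; off=(a+np.pi/6)%(np.pi/3)-np.pi/6; rr=np.hypot(X,Y); return np.clip(rr-np.where(abs(rr*np.sin(off))<.004,.021,.016),-.006,.006)
b=min(((np.abs(f((px,py,np.radians(t)))).mean(),px,py,t) for px in np.arange(-4,5)/1000 for py in np.arange(-4,5)/1000 for t in range(0,60,2))); print(b)
E
```

```text
hub 0.102 227 [0.37 0.78] 0.0001475364267117836 102.1
hub 0.125 395 [0.41 0.91] 0.00023644268898304253 125.0
core 0.04 29 [-0.61  0.96] 1.5045205813950654e-05 40.0
barrel -0.012 99 [-1.2   0.58] 8.097344531795882e-05 -12.0
barrel -0.03 228 [2.98 4.  ] 0.00032487319329628164 -30.0
barrel -0.05 170 [3.82 3.8 ] 0.00015892451720614628 -50.0
200 spindle pts
(np.float64(0.0021444324086045837), np.float64(-0.001), np.float64(0.0), 24)
```

Relative to the hub, the spindle is about −1 mm along tool y, with tooth phase 24° confirmed. Advance in steps with that correction.

>>> jog_arm([
  [2, 0, -0.1, 3, 0, 0, 0],
  [2, 0, -0.1, 4.5, 0, 0, 0],
  [2, 0, -0.1, 5.2, 0, 0, 0],
  [2, 0, -0.1, 5.6, 0, 0, 0],
  [2, 0, -0.1, 5.6, 0, 0, 0],
])

```text
time: 6.0
tcp_pos: [0.5731, 0.0291, 0.2315]
orientation: [[0.005, 0.866, 0.499], [0.999, -0.028, 0.039], [0.048, 0.498, -0.866]]
force: [0.3, 0.4, -5.4]
finger_gap: 0.0299
```

```bash
cat > q.py <<'E'
from m import *
s=st(); v=s['tcp_pos']-SEAT; R0=s['orientation']
print('mouth mm',(v@A-.085)*1000,'lat EX,EY',v@EX*1000,v@EY*1000,'Ftool',(R0.T@s['force']).round(1),'Mtool',(R0.T@s['ft_torque']).round(2),'rot err',Ro.from_matrix(R0.T@RS()).as_rotvec().round(3))
E
python3 q.py
```

```text
t 6.0 [0.5731 0.0291 0.2315] F [ 0.3  0.4 -5.4] M [-0.13  0.66  0.01] gap 0.0299 q [0.04 0.05 2.13 0.05 0.44 0.01]
mouth mm 44.106582442276625 lat EX,EY -0.6460839493670351 0.20381462462562788 Ftool [ 0.1 -2.4  4.8] Mtool [ 0.65 -0.13 -0.05] rot err [ 0.001  0.    -0.   ]
```

>>> jog_arm([
  [2, 0, -0.04, 0.4, 0, 0, 0],
  [2, 0, -0.04, 0.7, 0, 0, 0],
  [2, 0, -0.04, 0.9, 0, 0, 0],
  [2, 0, -0.04, 1.05, 0, 0, 0],
  [2, 0, -0.04, 1.05, 0, 0, 0],
])

```text
time: 6.62
tcp_pos: [0.5774, 0.0294, 0.224]
orientation: [[0.005, 0.866, 0.5], [0.999, -0.028, 0.039], [0.048, 0.499, -0.865]]
force: [-24.1, -2.9, 25.0]
finger_gap: 0.0299
```

```bash
python3 q.py
```

```text
t 6.625 [0.5774 0.0294 0.224 ] F [-24.1  -2.9  25. ] M [-0.35  2.15 -0.02] gap 0.0299 q [0.04 0.07 2.13 0.05 0.42 0.01]
mouth mm 35.448695203063224 lat EX,EY -0.6277229632514758 0.13290038781942556 Ftool [ -1.9  -8.3 -33.7] Mtool [ 2.15 -0.37 -0.07] rot err [ 0.002  0.    -0.   ]
```

Contact is at mouth 35.4 mm, the out-of-mesh rest height, with a side push toward −tool y. Shift that way and press lightly.

>>> jog_arm([
  [2, 0, -0.05, -0.05, 0, 0, 0],
  [2, 0, -0.1, 0, 0, 0, 0],
  [2, 0, -0.1, 0.1, 0, 0, 0],
  [2, 0, -0.1, 0.1, 0, 0, 0],
])

```text
time: 7.12
tcp_pos: [0.577, 0.0294, 0.2238]
orientation: [[0.005, 0.866, 0.501], [0.999, -0.028, 0.039], [0.048, 0.5, -0.865]]
force: [-17.1, -2.1, 18.5]
finger_gap: 0.0301
```

```bash
python3 q.py
```

```text
t 7.125 [0.577  0.0294 0.2238] F [-17.1  -2.1  18.5] M [-0.21  1.62 -0.03] gap 0.0301 q [0.04 0.07 2.13 0.05 0.42 0.01]
mouth mm 35.48915092080371 lat EX,EY -1.0974386565098526 0.18423621633593573 Ftool [ -1.3  -5.5 -24.6] Mtool [ 1.62 -0.24 -0.01] rot err [ 0.002  0.    -0.   ]
```

>>> jog_arm([
  [2, 0, -0.05, 0, 0, 0, 0.04],
  [2, 0, -0.05, 0, 0, 0, 0.08],
  [2, 0, -0.05, 0.1, 0, 0, 0.1],
  [2, 0, -0.05, 0.1, 0, 0, 0.12],
])

```text
time: 7.62
tcp_pos: [0.577, 0.0294, 0.2238]
orientation: [[0.108, 0.859, 0.501], [0.988, -0.147, 0.039], [0.107, 0.491, -0.864]]
force: [-17.2, -0.7, 16.4]
finger_gap: 0.0299
```

```bash
python3 q.py
```

```text
t 7.625 [0.577  0.0294 0.2238] F [-17.2  -0.7  16.4] M [-0.24  1.62  0.32] gap 0.0299 q [0.04 0.07 2.13 0.05 0.42 0.13]
mouth mm 35.48309518910342 lat EX,EY -1.1255649143918078 0.23295567903743103 Ftool [ -0.8  -6.6 -22.9] Mtool [ 1.61 -0.29 -0.34] rot err [ 0.003 -0.    -0.12 ]
```

>>> jog_arm([
  [2, 0, 0, -0.05, 0, 0, -0.12],
  [2, 0, 0, 0.05, 0, 0, -0.16],
  [2, 0, 0, 0.1, 0, 0, -0.2],
  [2, 0, 0, 0.1, 0, 0, -0.22],
  [2, 0, 0, 0.1, 0, 0, -0.24],
])

```text
time: 8.25
tcp_pos: [0.5777, 0.0296, 0.2242]
orientation: [[-0.099, 0.859, 0.502], [0.995, 0.092, 0.039], [-0.012, 0.504, -0.864]]
force: [-15.2, -0.6, 15.5]
finger_gap: 0.0297
```

```bash
python3 q.py
```

```text
t 8.25 [0.5777 0.0296 0.2242] F [-15.2  -0.6  15.5] M [ 0.15  1.44 -0.1 ] gap 0.0297 q [ 0.04  0.07  2.13  0.05  0.41 -0.11]
mouth mm 35.487728438442765 lat EX,EY -0.288141435431849 0.30981920271461355 Ftool [  0.7  -5.3 -21. ] Mtool [1.42 0.2  0.22] rot err [ 0.005 -0.     0.12 ]
```

No drop over ±7° of turn, so I'll centre by touch. Back off 2 mm with the core still inside the tooth circle, then feel the sides.

>>> jog_arm([
  [2, 0, 0, -0.2, 0, 0, 0.12],
  [2, 0, 0, -0.2, 0, 0, 0.12],
  [2, 0, 0.25, -0.2, 0, 0, 0.12],
  [2, 0, 0.25, -0.2, 0, 0, 0.12],
])

```text
time: 8.75
tcp_pos: [0.5776, 0.0296, 0.2258]
orientation: [[0.003, 0.866, 0.499], [0.999, -0.026, 0.039], [0.047, 0.499, -0.865]]
force: [-4.3, -1.1, -6.5]
finger_gap: 0.0295
```

```bash
python3 q.py
```

```text
t 8.75 [0.5776 0.0296 0.2258] F [-4.3 -1.1 -6.5] M [-0.37  1.91 -0.11] gap 0.0295 q [0.04 0.07 2.13 0.05 0.42 0.01]
mouth mm 36.93001011442355 lat EX,EY 0.5091034898428576 0.371392409650271 Ftool [-1.4 -6.9  3.4] Mtool [ 1.9  -0.43 -0.01] rot err [ 0.001 -0.     0.002]
```

>>> jog_arm([
  [2, 0, -0.25, 0, 0, 0, 0],
  [2, 0, -0.5, 0, 0, 0, 0],
  [2, 0, -0.5, 0, 0, 0, 0],
])

```text
time: 9.12
tcp_pos: [0.5746, 0.0297, 0.2244]
orientation: [[0.003, 0.865, 0.502], [0.999, -0.026, 0.039], [0.047, 0.502, -0.864]]
force: [4.3, -1.8, -5.1]
finger_gap: 0.03
```

```bash
python3 q.py
```

```text
t 9.125 [0.5746 0.0297 0.2244] F [ 4.3 -1.8 -5.1] M [-0.43 -0.15 -0.24] gap 0.03 q [0.04 0.06 2.14 0.05 0.41 0.01]
mouth mm 37.21634288321374 lat EX,EY -2.809496664497445 0.6760671484198867 Ftool [-2.   1.2  6.5] Mtool [-0.16 -0.48 -0.01] rot err [ 0.004 -0.     0.002]
```

>>> jog_arm([
  [2, 0, 0.17, 0, 0, 0, 0],
  [2, 0.25, 0.17, 0, 0, 0, 0],
  [2, 0.25, 0.17, 0, 0, 0, 0],
])

```text
time: 9.5
tcp_pos: [0.5761, 0.0319, 0.2253]
orientation: [[0.003, 0.865, 0.502], [0.999, -0.026, 0.039], [0.046, 0.502, -0.864]]
force: [1.8, -4.3, -6.0]
finger_gap: 0.0297
```

```bash
python3 q.py
```

```text
t 9.5 [0.5761 0.0319 0.2253] F [ 1.8 -4.3 -6. ] M [-1.1   0.34 -0.59] gap 0.0297 q [0.04 0.06 2.13 0.04 0.42 0.02]
mouth mm 37.17095943871888 lat EX,EY -0.9107864611145531 2.8116940456032005 Ftool [-4.6 -1.4  5.9] Mtool [ 0.31 -1.26 -0.04] rot err [0.004 0.001 0.002]
```

>>> jog_arm([
  [2, -0.25, 0, 0, 0, 0, 0],
  [2, -0.5, 0, 0, 0, 0, 0],
  [2, -0.5, 0, 0, 0, 0, 0],
])

```text
time: 9.88
tcp_pos: [0.5757, 0.0273, 0.2248]
orientation: [[0.003, 0.865, 0.502], [0.999, -0.026, 0.039], [0.047, 0.501, -0.864]]
force: [0.3, 4.6, -7.1]
finger_gap: 0.0298
```

```bash
python3 q.py
```

```text
t 9.875 [0.5757 0.0273 0.2248] F [ 0.3  4.6 -7.1] M [0.88 0.73 0.5 ] gap 0.0298 q [ 0.03  0.07  2.13  0.06  0.42 -0.  ]
mouth mm 37.04411720703299 lat EX,EY -1.8224468443203272 -1.7701517987305773 Ftool [ 4.2 -3.4  6.5] Mtool [0.76 0.99 0.04] rot err [ 0.004 -0.     0.002]
```

Centre by touch is EX −1.1, EY +0.45 mm, which agrees with vision to about 0.5 mm. Press lightly there and sweep slowly.

>>> jog_arm([
  [2, 0.22, 0.07, 0, 0, 0, 0],
  [2, 0.22, 0.07, 0.15, 0, 0, 0],
  [2, 0.22, 0.07, 0.22, 0, 0, 0],
  [2, 0.22, 0.07, 0.22, 0, 0, 0.03],
  [2, 0.22, 0.07, 0.22, 0, 0, 0.06],
  [2, 0.22, 0.07, 0.22, 0, 0, 0.03],
  [2, 0.22, 0.07, 0.22, 0, 0, 0],
  [2, 0.22, 0.07, 0.22, 0, 0, -0.03],
  [2, 0.22, 0.07, 0.22, 0, 0, -0.06],
  [2, 0.22, 0.07, 0.22, 0, 0, -0.06],
])

```text
time: 11.12
tcp_pos: [0.5777, 0.0297, 0.2244]
orientation: [[-0.049, 0.863, 0.503], [0.999, 0.034, 0.04], [0.017, 0.504, -0.864]]
force: [-9.6, 0.7, 8.5]
finger_gap: 0.03
```

```bash
python3 q.py
```

```text
t 11.125 [0.5777 0.0297 0.2244] F [-9.6  0.7  8.5] M [0.39 1.22 0.25] gap 0.03 q [ 0.04  0.07  2.13  0.05  0.41 -0.05]
mouth mm 35.672812669895606 lat EX,EY -0.17305751583729378 0.4520336363422561 Ftool [  1.3  -4.  -12.1] Mtool [1.2  0.5  0.03] rot err [ 0.005 -0.     0.062]
```

>>> jog_arm([
  [2, 0, -0.15, 0, 0, 0, 0],
  [2, 0, -0.15, 0.1, 0, 0, -0.03],
  [2, 0, -0.15, 0.1, 0, 0, -0.06],
  [2, 0, -0.15, 0.1, 0, 0, -0.09],
  [2, 0, -0.15, 0.1, 0, 0, -0.12],
  [2, 0, -0.15, 0.1, 0, 0, -0.15],
  [2, 0, -0.15, 0.1, 0, 0, -0.18],
  [2, 0, -0.15, 0.1, 0, 0, -0.18],
])

```text
time: 12.12
tcp_pos: [0.5773, 0.0297, 0.2241]
orientation: [[-0.204, 0.839, 0.504], [0.976, 0.213, 0.04], [-0.074, 0.5, -0.863]]
force: [-10.2, 0.4, 11.1]
finger_gap: 0.03
```

```bash
python3 q.py
```

```text
t 12.125 [0.5773 0.0297 0.2241] F [-10.2   0.4  11.1] M [0.22 1.05 0.09] gap 0.03 q [ 0.04  0.07  2.13  0.05  0.41 -0.23]
mouth mm 35.542354888799366 lat EX,EY -0.6356638891342816 0.5009635038160466 Ftool [  1.7  -2.9 -14.7] Mtool [0.97 0.46 0.07] rot err [0.007 0.    0.243]
```

```bash
python3 - <<'E'
from m import *
for n in('b','scene0','top0'):
    d=np.load(n+'.npz'); W=d['W'].reshape(-1,3)
    for a in (184.5,188.):
        z=np.radians(a); A_=np.array([np.cos(z)*.5,np.sin(z)*.5,.75**.5]); v=W-SEAT; s=v@A_; EX_=np.array([-np.cos(z)*.75**.5,-np.sin(z)*.75**.5,.5]);EY_=np.cross(A_,EX_)
        x=v@EX_;y=v@EY_; m=(s>.004)&(s<.038)&(np.hypot(x,y)<.025)
        def f(p):
            X=x[m]-p[0];Y=y[m]-p[1]; a=np.arctan2(Y,X)-p[2]; off=(a+np.pi/6)%(np.pi/3)-np.pi/6; rr=np.hypot(X,Y)
            return np.clip(np.abs(rr-np.where(abs(rr*np.sin(off))<.004,.021,.016)),0,.004).mean()
        L=[min((f((px,py,np.radians(t))),px,py) for px in np.arange(-4,5)/1000 for py in np.arange(-4,5)/1000) for t in range(0,60,4)]
        print(n,a,m.sum(),[round(l[0]*1000,2) for l in L])
E
```

```text
b 184.5 222 [np.float64(2.61), np.float64(2.54), np.float64(2.51), np.float64(2.22), np.float64(2.07), np.float64(1.96), np.float64(1.88), np.float64(2.04), np.float64(2.3), np.float64(2.53), np.float64(2.71), np.float64(2.74), np.float64(2.66), np.float64(2.67), np.float64(2.66)]
b 188.0 222 [np.float64(2.64), np.float64(2.54), np.float64(2.31), np.float64(2.08), np.float64(1.98), np.float64(1.91), np.float64(1.97), np.float64(2.19), np.float64(2.5), np.float64(2.67), np.float64(2.71), np.float64(2.7), np.float64(2.74), np.float64(2.75), np.float64(2.73)]
scene0 184.5 225 [np.float64(2.63), np.float64(2.59), np.float64(2.51), np.float64(2.26), np.float64(2.06), np.float64(1.9), np.float64(1.94), np.float64(2.14), np.float64(2.25), np.float64(2.5), np.float64(2.7), np.float64(2.78), np.float64(2.71), np.float64(2.67), np.float64(2.66)]
scene0 188.0 227 [np.float64(2.7), np.float64(2.55), np.float64(2.33), np.float64(2.19), np.float64(1.95), np.float64(1.95), np.float64(2.09), np.float64(2.18), np.float64(2.46), np.float64(2.66), np.float64(2.78), np.float64(2.74), np.float64(2.73), np.float64(2.71), np.float64(2.68)]
top0 184.5 69 [np.float64(2.63), np.float64(2.64), np.float64(2.46), np.float64(2.13), np.float64(1.91), np.float64(1.41), np.float64(1.56), np.float64(1.7), np.float64(1.81), np.float64(2.19), np.float64(2.51), np.float64(2.71), np.float64(2.64), np.float64(2.61), np.float64(2.55)]
top0 188.0 72 [np.float64(2.63), np.float64(2.48), np.float64(2.17), np.float64(1.88), np.float64(1.6), np.float64(1.52), np.float64(1.73), np.float64(1.92), np.float64(2.16), np.float64(2.51), np.float64(2.65), np.float64(2.58), np.float64(2.54), np.float64(2.45), np.float64(2.58)]
```

My mistake: the hub's inner teeth must sit in the spindle's gaps, so the phase is 23° + 30° = 53°, or 113°. Turn another −0.26 rad and press.

>>> jog_arm([
  [2, 0, -0.05, -0.1, 0, 0, -0.15],
  [2, 0, -0.05, -0.1, 0, 0, -0.26],
  [2, 0, -0.05, 0.1, 0, 0, -0.26],
  [2, 0, -0.05, 0.25, 0, 0, -0.26],
  [2, 0, -0.05, 0.4, 0, 0, -0.26],
  [2, 0, -0.05, 0.4, 0, 0, -0.26],
])

```text
time: 12.88
tcp_pos: [0.5789, 0.0298, 0.2201]
orientation: [[-0.412, 0.759, 0.504], [0.889, 0.456, 0.04], [-0.2, 0.464, -0.863]]
force: [-0.1, -0.0, -5.6]
finger_gap: 0.0298
```

```bash
sed -i 's/RS()/RS(113.3)/' q.py; python3 q.py
```

```text
t 12.875 [0.5789 0.0298 0.2201] F [-0.1 -0.  -5.6] M [-0.1   0.65  0.04] gap 0.0298 q [ 0.04  0.08  2.13  0.06  0.4  -0.49]
mouth mm 31.312824659243816 lat EX,EY -1.2275535785552378 0.41757620066267365 Ftool [ 1.2 -2.7  4.8] Mtool [ 0.61  0.24 -0.06] rot err [ 0.006  0.002 -0.   ]
```

It is in mesh: mouth 31 mm and free of contact force. Slide on.

>>> jog_arm([
  [2, 0, 0, 0.4, 0.006, 0.002, 0],
  [2, 0, 0, 0.8, 0.006, 0.002, 0],
  [2, 0, 0, 1.2, 0.006, 0.002, 0],
  [2, 0, 0, 1.6, 0.006, 0.002, 0],
  [2, 0, 0, 1.6, 0.006, 0.002, 0],
])

```text
time: 13.5
tcp_pos: [0.5869, 0.0304, 0.2058]
orientation: [[-0.413, 0.762, 0.498], [0.889, 0.456, 0.039], [-0.198, 0.459, -0.866]]
force: [-0.0, 0.3, -5.4]
finger_gap: 0.0298
```

```bash
python3 q.py
```

```text
t 13.5 [0.5869 0.0304 0.2058] F [-0.   0.3 -5.4] M [-0.08  0.7   0.  ] gap 0.0298 q [ 0.04  0.11  2.13  0.05  0.38 -0.49]
mouth mm 14.94190387141564 lat EX,EY -1.4596802642028868 0.4163625590892361 Ftool [ 1.4 -2.4  4.7] Mtool [ 0.66  0.26 -0.01] rot err [-0.001  0.    -0.   ]
```

>>> jog_arm([
  [2, 0, 0, 0.4, 0, 0, 0],
  [2, 0, 0, 0.8, 0, 0, 0],
  [2, 0, 0, 1.1, 0, 0, 0],
  [2, 0, 0, 1.3, 0, 0, 0],
  [2, 0, 0, 1.45, 0, 0, 0],
  [2, 0, 0, 1.55, 0, 0, 0],
  [2, 0, 0, 1.55, 0, 0, 0],
])

```text
time: 14.38
tcp_pos: [0.5941, 0.0305, 0.1935]
orientation: [[-0.413, 0.762, 0.498], [0.889, 0.456, 0.038], [-0.198, 0.459, -0.866]]
force: [-15.7, -4.7, 14.5]
finger_gap: 0.0297
```

```bash
python3 q.py
```

```text
t 14.375 [0.5941 0.0305 0.1935] F [-15.7  -4.7  14.5] M [-0.69  1.53 -0.28] gap 0.0297 q [ 0.04  0.15  2.13  0.06  0.35 -0.5 ]
mouth mm 0.6889279068043735 lat EX,EY -1.33895452794254 -0.007711830672467481 Ftool [ -0.6  -7.5 -20.6] Mtool [ 1.7   0.04 -0.04] rot err [-0.001  0.001 -0.   ]
```

Contact at 0.7 mm. The resting height earlier carried a 0.5 mm bias, so this is essentially home. Rock slightly under a bit more press to seat it flat.

>>> jog_arm([
  [2, 0, 0, 0.15, 0, 0, 0],
  [2, 0, 0, 0.15, 0.02, 0, 0],
  [2, 0, 0, 0.15, -0.02, 0, 0],
  [2, 0, 0, 0.15, 0, 0.02, 0],
  [2, 0, 0, 0.15, 0, -0.02, 0],
  [2, 0, 0, 0.15, 0, 0, 0],
  [2, 0, 0, 0.15, 0, 0, 0],
])

```text
time: 15.25
tcp_pos: [0.5957, 0.0305, 0.1938]
orientation: [[-0.412, 0.761, 0.501], [0.889, 0.456, 0.039], [-0.199, 0.461, -0.865]]
force: [-7.1, 0.7, 7.0]
finger_gap: 0.0302
```

```bash
python3 q.py
```

```text
t 15.25 [0.5957 0.0305 0.1938] F [-7.1  0.7  7. ] M [-0.    0.63  0.16] gap 0.0302 q [ 0.04  0.15  2.12  0.06  0.34 -0.5 ]
mouth mm 0.1285168047199664 lat EX,EY 0.18944383983628826 -0.1791094906712712 Ftool [ 2.2 -1.8 -9.5] Mtool [ 0.53  0.36 -0.12] rot err [ 0.002  0.002 -0.   ]
```

>>> jog_arm([
  [2, 0, -0.05, 0.15, 0, 0, 0],
  [2, 0, -0.05, 0.15, 0, 0, 0],
  [2, 0, -0.05, 0.15, 0, 0, 0],
])

```text
time: 15.62
tcp_pos: [0.5958, 0.0305, 0.1938]
orientation: [[-0.412, 0.76, 0.502], [0.889, 0.457, 0.039], [-0.2, 0.462, -0.864]]
force: [-18.2, 0.7, 17.8]
finger_gap: 0.0298
```

```bash
python3 q.py; python3 - <<'E'
from h import *
c=cap('scene'); save(c,'e.png'); im=cv2.imread('pics/e.png')[200:340,180:340]; cv2.imwrite('pics/ec.png',cv2.resize(im,None,fx=4,fy=4,interpolation=2))
E
```

```text
t 15.625 [0.5958 0.0305 0.1938] F [-18.2   0.7  17.8] M [-0.13  1.59  0.1 ] gap 0.0298 q [ 0.04  0.15  2.13  0.06  0.34 -0.5 ]
mouth mm 0.09076889094687679 lat EX,EY 0.19443028751700564 -0.17077314334642332 Ftool [  4.6  -5.3 -24.5] Mtool [ 1.45  0.67 -0.09] rot err [ 0.003  0.002 -0.   ]
```

View pics/ec.png

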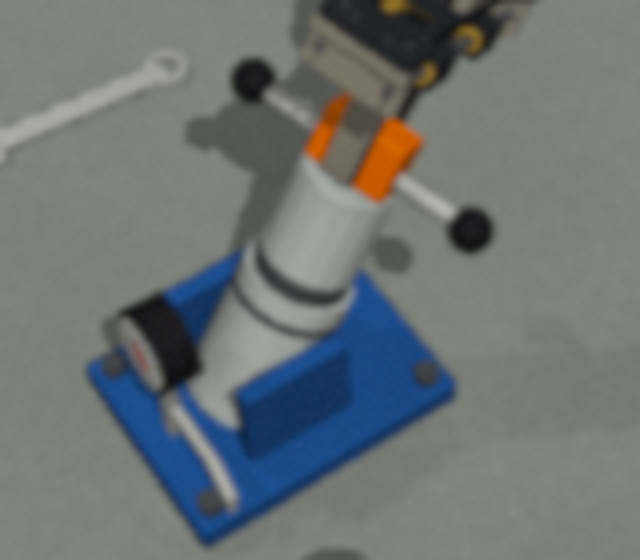

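The hub sits on the collar all round, and only the dark collar band shows at (300,285). It is a solid stop at 0.1 mm under 25 N. Ease the press, open, and back straight out.

>>> jog_arm([
  [2, 0, -0.02, -0.02, 0, 0, 0],
  [2, 0, -0.02, -0.02, 0, 0, 0],
  [9, 0, -0.02, -0.02, 0, 0, 0],
  [9, 0, -0.02, -0.02, 0, 0, 0],
  [9, 0, -0.02, -0.02, 0, 0, 0],
  [9, 0, -0.02, -0.02, 0, 0, 0],
  [9, 0, -0.02, -0.02, 0, 0, 0],
  [9, 0, -0.02, -0.02, 0, 0, 0],
])

```text
time: 16.68
tcp_pos: [0.5955, 0.0304, 0.1939]
orientation: [[-0.413, 0.76, 0.502], [0.889, 0.457, 0.039], [-0.2, 0.462, -0.864]]
force: [0.3, -0.2, 0.7]
finger_gap: 0.0876
```

```bash
python3 q.py
```

```text
t 16.675 [0.5955 0.0304 0.1939] F [ 0.3 -0.2  0.7] M [-0.    0.11  0.02] gap 0.0876 q [ 0.04  0.15  2.13  0.06  0.34 -0.5 ]
mouth mm 0.27886163555308763 lat EX,EY 0.025008643608728787 -0.2231943219830884 Ftool [-0.4  0.5 -0.5] Mtool [ 0.09  0.06 -0.02] rot err [ 0.003  0.002 -0.   ]
```

>>> jog_arm([
  [9, 0, 0, -3, 0, 0, 0],
  [9, 0, 0, -6, 0, 0, 0],
  [9, 0, 0, -10, 0, 0, 0],
  [9, 0, 0, -15, 0, 0, 0],
  [9, 0, 0, -18, 0, 0, 0],
  [9, 0, 0, -18, 0, 0, 0],
  [9, 0, 0, -18, 0, 0, 0],
])

```text
time: 17.55
tcp_pos: [0.5051, 0.0234, 0.3485]
orientation: [[-0.413, 0.761, 0.501], [0.889, 0.457, 0.039], [-0.199, 0.461, -0.865]]
force: [-0.3, 1.4, 0.0]
finger_gap: 0.0899
```

```bash
python3 - <<'E'
from m import *
from scipy.optimize import least_squares
st(); c=cap('scene'); save(c,'f.png'); cv2.imwrite('pics/fc.png',cv2.resize(cv2.imread('pics/f.png')[100:400,160:420],(520,600),interpolation=2))
W=cloud(c).reshape(-1,3); C=c['color'].reshape(-1,3); hsv=cv2.cvtColor(c['color'],cv2.COLOR_RGB2HSV).reshape(-1,3)
v=W-SEAT; s=v@A; rr=np.hypot(v@EX,v@EY)
o=(hsv[:,0]<20)&(hsv[:,1]>180)&(hsv[:,2]>120)&(rr<.05)
print('orange s range mm',np.nanpercentile(s[o],[2,50,98])*1000,'(home: 66..106)')
E
```

```text
t 17.55 [0.5051 0.0234 0.3485] F [-0.3  1.4  0. ] M [-0.05  0.09 -0.  ] gap 0.0899 q [ 0.03 -0.22  2.09  0.04  0.75 -0.48]
orange s range mm [ 72.82623931  96.4239855  108.79482305] (home: 66..106)
```

View pics/fc.png

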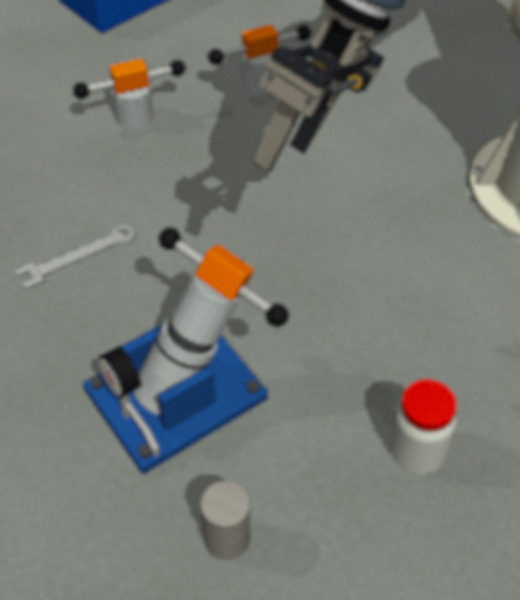

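The handle is on the collar, the gripper is clear at (310,100), and the jar, core and spanner are untouched. Handing in.

```bash
python3 -c "
from h import *
print(order.close_job())"
```

```text
the job is handed in; nothing more can be done
None
```

The handle is on the pump spindle, meshed and pushed home against the collar. I let go, backed the gripper 18 cm clear, and handed the job in at about 17.6 s of the 51 s allowed.

**Meshing:** My first presses failed because I lined the hub's teeth up with the spindle's teeth instead of the gaps. After centring by touch and correcting to half a tooth spacing (about 113°), it slid on freely.

**Last checks:**
- **Seating:** under about 25 N it stopped solidly, with the mouth about 0.1 mm from my estimated collar position. That estimate is good to about 2 mm.
- **Depth image:** after release, the top of the orange grip read about 109 mm from the collar, against 106 mm when home. I put the 3 mm down to depth noise and calibration, so it does not confirm the touch reading closely.
- **Final picture:** only the dark collar band shows between hub and barrel. The jar, rock core and spanner look to be standing where they were. I judged them by eye, without measuring.
- **Forces:** no reading I took at the end of a move went above about 40 N at the wrist (limit 120 N). It was near zero after release. I did not read forces during the moves.

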